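# Saddle the third resin rod and hold the UV torch on it to tack the stack

### The arm

A 6-joint arm with a two-finger parallel gripper is mounted at the origin on a cart in front of the work surface, level with it; the furniture and walls round the work are solid. World frame = base frame: x ahead of the robot, y to its left, z up, the work surface at z = 0. Lengths are in mm, angles in degrees, forces in N, time in s.
With the tool pointing down it reaches from about 425 to 1125 mm from the base axis. Payload 14.9 kg.
Tool frame: the origin (TCP) lies midway between the tips of the shut fingers; the grasp point (between the pads) lies 19 mm behind it; z points along the fingers, y is the line along which they close (so a half turn about z gives the same grasp; the last joint's range is limited). The gripper opens to 91 mm and grips with 3 to 60 N. Pads are 32 mm wide; open, the fingers measure 118 mm over their backs; the gripper's body (76 mm by 178 mm) begins 60 mm behind the grasp point.
Start: joints at [-68.371, 21.709, 99.362, -0, 58.929, -1.908], TCP at [279.537, -641.776, 213.932] pointing down, gripper open.
Joint ranges: [-158.91, 158.91], [-42.39, 125.64], [0.06, 152.35], [-60.88, 240.88], [17.5, 164.5], [-176.32, 176.32]. Speed limits (degrees/s): [108.29, 108.29, 136.94, 180, 180, 180].

### API

Orientations are given as a 3x3 rotation matrix whose columns are the frame's x, y, z axes.
In Python, from cell import arm, eyes gives the robot as it stands.
- The arm moves only by the tool carry_out, never from a script. Its arguments are lists of equal length, an entry for each row: "delta_pos": the shift along the tool's x, y, z in cm, a list of three; "rot": the turn, a rotation vector about the tool's x, y, z in degrees, a list of three; "claw": the finger opening in cm, from 0 to 9.12. A call has 1 to 8 rows; each row shifts and turns the commanded pose from where the row before left it, along the tool's axes as they then stand; what a row does not reach is not made up. A row lasts 1/12 s, in which the tool goes at most 41.7 mm and 7.16 degrees, less where a joint would pass 70% of its speed; a pose out of reach is approached as far as the arm can. A call is refused whole if a number of a shift passes 4.17 or a number of a turn 7.16, either way. A call with a gripper value outside its range is refused whole. The fingers move at their own pace and stop on an object; "force" is the grip in N (left out, the last holds). Time passes only in rows, so rows that do not move let the fingers close. It gives the time, the measured TCP pose, the force, the opening and the grip force at its end, in the units of the state.
- arm.state(): the state, without advancing time (a new reading comes with each control period).
- eyes.capture(name): name is "scene" or "top" or "wrist"; returns the picture (420x560x3 uint8, red, green, blue); there is no depth.
- eyes.camera_params(name): a dict with "mtx" (3x3 intrinsics, pixels), "origin" and "orientation" of the camera in the world. Camera axes: x right, y down, z forward; pixel columns grow to the right and rows downward; lengths in mm; the calibration is good to about 2 mm. A picture is of the moment at which its call begins: read the wrist's pose just before it. camera_params takes no time and is no camera call; for the wrist camera it gives the pose at the moment of the call.
- arm.hand_in(): hands the job in; it is judged then, once.
The state is a dict: "time_s": time; "joint_positions": joint angles; "joint_velocities": joint speeds; "joint_torque": joint torques, N m; "tool_pos": TCP position; "ee_rot": TCP orientation; "wrist_force": force on the tool from outside, world axes, zero at the start; "ft_torque": the same for the moment, N m; "width": finger opening in mm; "grasp_force": force on a finger pad.
Only numpy, scipy, OpenCV 4.12 (cv2) and the standard library are available. Lean on these libraries where they do the work, as an engineer would, in place of code of your own. Each camera call takes 0.05 s, during which the arm holds its last target. There are 200 camera calls.

### The job

Build the rod stack and tack it: take the amber rod from its tray and lay it gently in the groove between the two rods in the wooden cradle (already wiped with clear UV glue), lying along them with its ends about level with theirs. Then draw the black UV torch straight out of its charging dock, turn it so that it shines steeply down on the middle of the amber rod, with the lens about 8 cm from it, and keep holding it there: finish with the torch in the gripper, still, touching nothing else. Leave the stack, the violet rod and the other things on the table where they are.

Things in the scene. Friction and masses are not known exactly. Their poses are not given: they have to be found in the camera images.
- rod_amber: amber-orange round resin rod, 34 mm diameter, 100 mm long, about 100 g, lying in one of the two bays of the rest tray (either one). Origin at its middle; x along the rod.
- rod_violet: violet rod of the same size in the tray's other bay; a spare that stays there. Origin at its middle; x along the rod.
- rest_tray: pale silicone tray, fixed, 130 x 136 mm, its top 13 mm above the table. Two bays 8 mm deep run along its x, at y = +36 and -36 mm; a rod lies in each, axis 22 mm above the table, top at 39 mm. Origin at the centre of its underside.
- cradle: wooden glue-up cradle, fixed to the table, 120 x 91.5 mm. Floor 8 mm thick; side cheeks along its x, up to 23.5 mm; low end strips, up to 17.5 mm. Two rods lie side by side in it along its x, axes 25 mm and tops 42 mm above the table. Origin at the centre of its underside, x along the rods.
- cradle_saddle (a point): the place of the third rod's middle when it lies in the groove between the two lower rods: above the centre of the cradle, 54 mm above the table; axes as the cradle's (x along the groove).
- rod_turquoise: turquoise rod of the same size, loose, lower layer, in the cradle on its +y side. Origin at its middle; x along the rod.
- rod_grey: grey rod of the same size, loose, lower layer, in the cradle on its -y side. Origin at its middle; x along the rod.
- torch: black UV hand torch, 132 mm long, 120 g: body 24 mm thick from the tail to 96 mm, then a head 34 mm thick from 107 mm to the lens. Origin at the centre of the tail end; z along the torch to the lens and on along the beam. Its tail is 42 mm deep in the dock, lens end out, rising about 25 degrees. Lights by itself when drawn out.
- torch_grip (a point): point on the torch's axis 70 mm from the tail, near its centre of mass, amid the 54 mm of plain body that lie bare between the dock's mouth and the head, about 60 mm above the table; axes as the torch's.
- torch_lens (a point): centre of the torch's lens, 132 mm from the tail; axes as the torch's (z along the beam).
- torch_dock: light grey charging dock, fixed: foot 112 x 66 mm, 10 mm high, with a round cup (34 mm outside, 26.4 mm inside, 42 mm deep: 1.2 mm play round the torch) whose axis lies in the dock's x-z plane, opens towards its -x and rises 25 degrees. No catch: the torch comes out straight along its axis. Origin under the foot.
- dock_mouth (a point): centre of the dock cup's mouth, 48 mm above the table; axes as the dock's.
- vial_pearl: small clear vial of pearl-white pigment with a white cap, 33 x 70 mm, standing; loose, not part of the job. Origin under its centre.
- cup_amber: small clear mixing cup with amber resin, 58 x 38 mm, standing; loose, not part of the job. Origin under its centre.
- tint_jar_1: small brown tint jar with a black cap, 33 x 40 mm, standing; loose, not part of the job. Origin under its centre.
- pick_jar: open jar of wooden picks, 66 mm wide, 70 mm tall, standing; loose, not part of the job. Origin under its centre.
- masking_tape: roll of masking tape lying flat, 96 x 25 mm; loose, not part of the job. Origin under its centre.
- flake_jar: clear jar of white flakes with a brown cap, 52 x 112 mm, standing; loose, not part of the job. Origin under its centre.
Not all that is in view belongs to the job. Several things have the shape of the torch; the one meant has the colours described above.

How it is judged (in metres and radians):
On the way, in this order (a step that is already met when the one before it is completed fails the run):
1. the amber rod lies in the groove on the two lower rods, let go (x of rod_amber in the frame of cradle_saddle between -0.015 and 0.015 m and y of rod_amber in the frame of cradle_saddle between -0.006 and 0.006 m and z of rod_amber in the frame of cradle_saddle between -0.005 and 0.005 m and angle between the x axis of rod_amber and the x axis of cradle, either way round below 0.12 rad and contact force between rod_amber and rod_turquoise above 0.03 N and contact force between rod_amber and rod_grey above 0.03 N and contact force between rod_amber and the fingers below 0.05 N and linear speed of rod_amber below 0.03 m/s), for 0.3 s.
2. the torch is fully out of its dock and held (distance between torch and dock_mouth above 0.05 m and height (world z) of torch above 0.06 m and contact force between torch and the fingers above 1 N and contact force between torch and torch_dock below 0.02 N), for 0.2 s.
At the end, for the whole second after the job is handed in: Amber rod free on both lower rods: within 15 mm along, 6 mm across, 5 mm in height, 7 degrees. Torch still, held by the fingers alone, at least 30 degrees below level, its axis within 20 mm of the amber rod's middle, lens 60 to 135 mm from that middle (all of step 1 and x of rod_amber in the frame of torch between -0.02 and 0.02 m and y of rod_amber in the frame of torch between -0.02 and 0.02 m and z of rod_amber in the frame of torch_lens between 0.06 and 0.135 m and angle between torch's own z axis and vertical above 2.09 rad and contact force between torch and the fingers above 1 N and linear speed of torch below 0.03 m/s and angular speed of torch below 0.15 rad/s and contact force between torch and torch_dock below 0.02 N and contact force between torch and cradle below 0.02 N and contact force between torch and rod_amber below 0.02 N and contact force between torch and rod_turquoise below 0.02 N and contact force between torch and rod_grey below 0.02 N and contact force between torch and rest_tray below 0.02 N); the arm keeps its last pose, push and grip.
It fails at once if the amber rod is pressed or dropped hard on the lower rods (over 25 N) (contact force between rod_amber and rod_turquoise above 25 N or contact force between rod_amber and rod_grey above 25 N).
It fails at once if the torch knocks the rods (over 2 N) (contact force between torch and rod_amber above 2 N or contact force between torch and rod_turquoise above 2 N or contact force between torch and rod_grey above 2 N).
It fails at once if the violet rod is moved by over 20 mm (distance of rod_violet from where it was at the start of the episode above 0.02 m).
It fails at once if a bystander is moved by over 30 mm (distance of any of vial_pearl, cup_amber, tint_jar_1, pick_jar, masking_tape, flake_jar from where it was at the start of the episode above 0.03 m).
It also fails if it takes over 51 s, if anything falls off the work surface, if the arm or the gripper's body presses on something with over 40 N, if the wrist force passes 120 N, or if a joint passes its speed limit or range.

## Working session

There is one attempt and no reset: what is moved stays moved. The work goes in short steps, Python scripts to look and compute and a tool call to move; the robot and the scene stay as the last step left them, time stands still between calls to the robot, and variables do not carry over. Pictures are saved under pics/ and viewed, at most 10 in all, crops included, and the job is handed in when it is done.

Besides the shell and the picture viewer there is one more tool, called after "Emit:" in YAML: its name, and indented under it one key for each argument. carry_out: Moves the arm, as the interface text tells. Its arguments: {"type":"object","properties":{"delta_pos":{"type":"array"},"rot":{"type":"array"},"claw":{"type":"array"},"force":{"type":"number"}},"required":["delta_pos","rot","claw"]}

```bash
mkdir -p pics; ls
python3 - <<'E'
from cell import arm, eyes
import cv2
for n in ("top","scene"):
    im=eyes.capture(n); cv2.imwrite(f"pics/{n}0.png",im[:,:,::-1]); print(n,eyes.camera_params(n))
s=arm.state();print(s)
E
```

```text
pics
top {'mtx': array([[529.42940768,   0.        , 281.65136244],
       [  0.        , 529.42940768, 213.45873288],
       [  0.        ,   0.        ,   1.        ]]), 'origin': array([ 355.73078922,    2.91061252, 1455.55891234]), 'orientation': array([[-0.01628233, -0.99141927,  0.1297024 ],
       [-0.99978035,  0.01785542,  0.01097477],
       [-0.01319649, -0.12949521, -0.99149223]])}
scene {'mtx': array([[412.49596198,   0.        , 281.21229635],
       [  0.        , 412.49596198, 199.13073933],
       [  0.        ,   0.        ,   1.        ]]), 'origin': array([169.53501351, 670.70056026, 859.2931372 ]), 'orientation': array([[-0.87568775, -0.3511087 ,  0.3315021 ],
       [-0.48276157,  0.62151306, -0.61697876],
       [ 0.01059372, -0.70031722, -0.71375316]])}
{'time_s': 0.1, 'joint_positions': array([-6.83705434e+01,  2.17327568e+01,  9.93896738e+01, -1.29124417e-03,
        5.89287963e+01, -1.90943901e+00]), 'joint_velocities': array([ 0.10039578, -0.06539844, -0.07309064,  0.00190682, -0.06324885,
        0.04147409]), 'joint_torque': array([ 1.00926049e-03, -7.65038538e+01, -4.35295987e+01,  6.52833330e-02,
        3.97607731e-02, -1.05450607e-05]), 'tool_pos': array([ 279.41385329, -641.46253272,  213.40983573]), 'ee_rot': array([[ 9.16784523e-01,  3.99382044e-01, -3.47503691e-04],
       [ 3.99382195e-01, -9.16784153e-01,  8.24009220e-04],
       [ 1.05086100e-05, -8.94225687e-04, -9.99999600e-01]]), 'wrist_force': array([-0.17212021,  0.47407536,  0.45359262]), 'ft_torque': array([ 0.02356876, -0.020316  ,  0.05021266]), 'grasp_force': 0.0, 'width': 91.25715958925826}
```

View pics/top0.png

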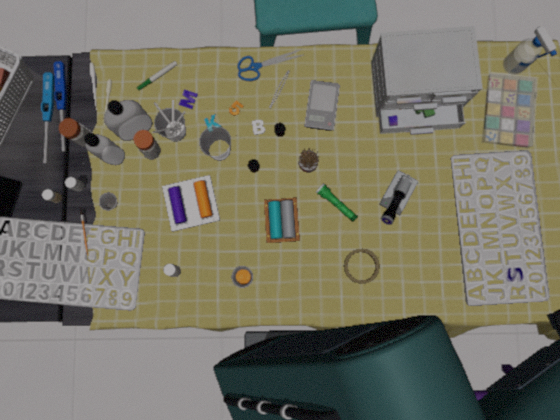

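View pics/scene0.png

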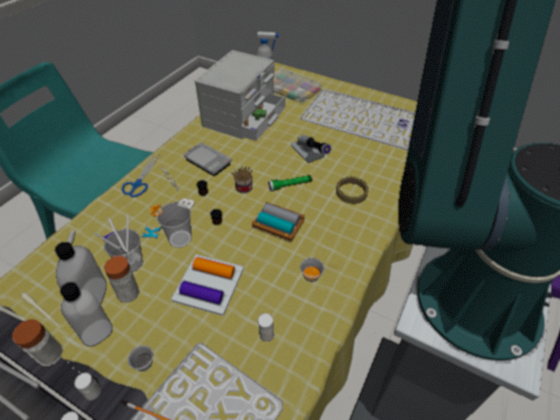

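The top view shows the amber rod at about (203,198), the violet rod at (177,204), the cradle at (282,219) with turquoise left and grey right, and the black torch at (395,207) in its dock at (400,187). The green torch at (337,202) is a decoy. The scene view confirms this, with the torch lens end at about (322,147).

```bash
cat > h.py <<'E'
import numpy as np, cv2
from cell import arm, eyes
def ray(c,px,z):
    d=c['orientation']@np.linalg.inv(c['mtx'])@np.array([px[0],px[1],1.]); o=np.array(c['origin'])
    return o+d*(z-o[2])/d[2]
def proj(c,p):
    q=c['mtx']@(c['orientation'].T@(np.array(p)-c['origin'])); return q[:2]/q[2]
def blob(im,lo,hi,roi,inv=False):
    "largest blob within roi (x0,y0,x1,y1): mask, minAreaRect centre, corner box"
    x0,y0,x1,y1=roi
    m=cv2.inRange(cv2.cvtColor(im,cv2.COLOR_RGB2HSV),lo,hi); k=np.zeros_like(m); k[y0:y1,x0:x1]=m[y0:y1,x0:x1]
    cs=cv2.findContours(k,cv2.RETR_EXTERNAL,cv2.CHAIN_APPROX_NONE)[0]
    c=max(cs,key=cv2.contourArea); r=cv2.minAreaRect(c); return c,np.array(r[0]),cv2.boxPoints(r)
def rod(c,box,z):
    "centre, yaw deg, length, width of rod from box corners at height z"
    P=np.array([ray(c,b,z)[:2] for b in box]); e1=P[1]-P[0]; e2=P[2]-P[1]
    if np.linalg.norm(e1)<np.linalg.norm(e2): e1,e2=e2,e1
    return P.mean(0).round(1), round(np.degrees(np.arctan2(e1[1],e1[0]))%180,1), round(np.linalg.norm(e1),1), round(np.linalg.norm(e2),1)
E
python3 - <<'E'
from h import *
im=cv2.cvtColor(cv2.imread('pics/top0.png'),cv2.COLOR_BGR2RGB); c=eyes.camera_params('top')
for n,p in dict(amb=(203,198),vio=(177,204),turq=(275,219),grey=(288,219),cloth=(240,240),torch=(397,203),head=(388,217),dock=(396,180),wood=(282,201)).items():
    print(n,cv2.cvtColor(im,cv2.COLOR_RGB2HSV)[p[1],p[0]])
for n,lo,hi,roi,z in [('amb',(5,150,100),(18,255,255),(180,170,225,225),22),('vio',(115,100,40),(150,255,255),(160,175,195,235),22),('turq',(80,80,60),(100,255,255),(262,195,300,245),25),
   ('torch',(0,0,0),(180,255,60),(375,165,420,235),60),('tray',(0,0,150),(180,40,255),(155,170,225,235),13)]:
    try:
        k,ce,b=blob(im,lo,hi,roi); print(n,ce,cv2.contourArea(k),rod(c,b,z))
    except Exception as e: print(n,e)
t=cv2.resize(im[160:250,360:440],None,fx=8,fy=6.6,interpolation=cv2.INTER_CUBIC)
s=cv2.imread('pics/scene0.png')[125:170,280:340]
big=np.hstack([cv2.resize(im[165:240,370:430,::-1],(400,500),interpolation=cv2.INTER_CUBIC),cv2.resize(s,(400,300),interpolation=cv2.INTER_CUBIC).copy() if 0 else cv2.copyMakeBorder(cv2.resize(s,(400,300),interpolation=cv2.INTER_CUBIC),0,200,0,0,cv2.BORDER_CONSTANT)])
cv2.imwrite('pics/torch0.png',big)
E
```

```text
amb [ 17 193 169]
vio [131 181 131]
turq [ 91 172 147]
grey [120   6 135]
cloth [ 24 102 138]
torch [150 120  17]
head [105  12  88]
dock [135   4 141]
wood [132  14  90]
amb [202.47058105 198.61764526] 343.5 (array([588.5, 235.6]), np.float64(12.4), np.float64(100.2), np.float64(29.9))
vio [176.77720642 204.44166565] 351.0 (array([573.6, 306.2]), np.float64(12.2), np.float64(100.7), np.float64(30.3))
turq [275.12228394 219.39535522] 401.0 (array([527.1,  36.8]), np.float64(2.7), np.float64(102.1), np.float64(33.1))
torch [394.10922241 204.22616577] 239.0 (array([ 557.8, -280.9]), np.float64(152.6), np.float64(78.6), np.float64(30.6))
tray [190.14042664 202.77528381] 2136.0 (array([579.1, 271.1]), np.float64(102.2), np.float64(136.0), np.float64(128.6))
```

View pics/torch0.png

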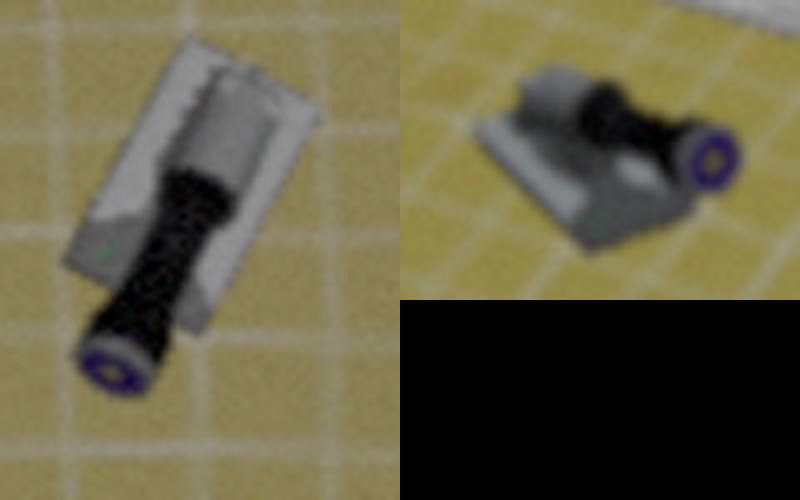

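The crop shows the blue lens ring at about top pixel (387,220), the cup mouth near (399.5,194), and the dock foot corners. I'll turn these into positions across the two views.

```bash
cat >> h.py <<'E'
def tri(c1,p1,c2,p2):
    A=[];b=[]
    for c,p in ((c1,p1),(c2,p2)):
        d=c['orientation']@np.linalg.inv(c['mtx'])@np.array([p[0],p[1],1.]); d/=np.linalg.norm(d)
        M=np.eye(3)-np.outer(d,d); A.append(M); b.append(M@np.array(c['origin']))
    x=np.linalg.lstsq(np.vstack(A),np.hstack(b),rcond=None)[0]
    return x.round(1)
E
python3 - <<'E'
from h import *
c=eyes.camera_params('top'); s=eyes.camera_params('scene')
im=cv2.cvtColor(cv2.imread('pics/top0.png'),cv2.COLOR_BGR2RGB); sc=cv2.cvtColor(cv2.imread('pics/scene0.png'),cv2.COLOR_BGR2RGB)
_,lt,_=blob(im,(118,60,30),(145,255,255),(375,205,400,235)); _,ls,_=blob(sc,(118,60,30),(145,255,255),(310,130,340,165))
print('lens px',lt,ls,'lens',tri(c,lt,s,ls))
F=[ray(c,(370+x/6.667,165+y/6.667),10) for x,y in ((190,38),(320,112),(200,330),(65,262))]; F=np.array(F)
e=(F[0]+F[1]-F[2]-F[3])/2; print('foot c',F.mean(0),'yaw',np.degrees(np.arctan2(e[1],e[0])),np.linalg.norm(e),np.linalg.norm(F[1]-F[0]))
hsv=[(5,150,100),(18,255,255)]
print('cup/mouth',ray(c,(399.5,194.5),48))
_,a,_=blob(im,*hsv,(180,170,225,225)); _,b,_=blob(sc,*hsv,(190,250,240,285)); print('amber',tri(c,a,s,b))
_,a,_=blob(im,(80,80,60),(100,255,255),(262,195,300,245)); _,b,_=blob(sc,(80,80,60),(100,255,255),(250,195,305,240)); print('turq',tri(c,a,s,b))
E
```

```text
lens px [386.50006104 220.50003052] [326.  148.5] lens [ 513.9 -254.    82.7]
foot c [ 596.62204092 -306.08425826   10.        ] yaw -30.814696551755347 106.81612577451348 61.526528548372646
cup/mouth [ 585.51032732 -298.86970317   48.        ]
amber [588.4 235.3  26.2]
turq [526.7  36.9  31.6]
```

Emit:
carry_out:
  delta_pos:
    - [0, 0, -1]
    - [0, 0, -2]
    - [0, 0, -3]
    - [0, 0, -2]
    - [0, 0, 0]
  rot:
    - [0, 0, 0]
    - [0, 0, 3]
    - [0, 0, 4]
    - [0, 0, 4]
    - [0, 0, 0]
  claw: [6, 6, 6, 6, 6]

```text
time_s: 0.52
tool_pos: [280.2, -643.5, 299.6]
ee_rot: [[0.977, 0.213, 0.002], [0.213, -0.977, -0.006], [0.001, 0.006, -1.0]]
wrist_force: [-0.8, 0.1, 0.7]
width: 61.2
grasp_force: 0.0
```

Lens at (514,-254,83), close to the expected height of 86. Dock yaw is about -31° and the mouth is about (586,-299). Next I travel over the amber rod.

Emit:
carry_out:
  delta_pos:
    - [1, -1.65, 0]
    - [2.03, -3.3, 0]
    - [2.03, -3.3, 0]
    - [2.03, -3.3, 0]
    - [2.03, -3.3, 0]
    - [2.03, -3.3, 0]
    - [2.03, -3.3, 0]
    - [2.03, -3.3, 0]
  rot:
    - [0, 0, 0]
    - [0, 0, 0]
    - [0, 0, 0]
    - [0, 0, 0]
    - [0, 0, 0]
    - [0, 0, 0]
    - [0, 0, 0]
    - [0, 0, 0]
  claw: [6, 6, 6, 6, 6, 6, 6, 6]

```text
time_s: 1.18
tool_pos: [374.3, -365.3, 294.0]
ee_rot: [[0.976, 0.218, 0.0], [0.218, -0.976, 0.0], [0.0, -0.0, -1.0]]
wrist_force: [1.1, -0.8, 1.0]
width: 59.8
grasp_force: 0.0
```

Emit:
carry_out:
  delta_pos:
    - [2.03, -3.3, 0]
    - [2.03, -3.3, 0]
    - [2.03, -3.3, 0]
    - [2.03, -3.3, 0]
    - [2.03, -3.3, 0]
    - [2.03, -3.3, 0]
    - [2.03, -3.3, 0]
    - [2.03, -3.3, 0]
  rot:
    - [0, 0, 0]
    - [0, 0, 0]
    - [0, 0, 0]
    - [0, 0, 0]
    - [0, 0, 0]
    - [0, 0, 0]
    - [0, 0, 0]
    - [0, 0, 0]
  claw: [6, 6, 6, 6, 6, 6, 6, 6]

```text
time_s: 1.85
tool_pos: [475.6, -72.3, 294.2]
ee_rot: [[0.976, 0.218, 0.0], [0.218, -0.976, -0.0], [0.0, 0.0, -1.0]]
wrist_force: [1.4, -0.4, 0.6]
width: 60.2
grasp_force: 0.0
```

Run:
```python
from h import *
s=arm.state(); R=s['ee_rot']; print(s['joint_positions'].round(2),s['tool_pos'].round(1)); print((R.T@(np.array([588,235,200])-s['tool_pos'])).round(1))
```

```text
[-11.42  -4.47 120.72  -0.    63.73  66.01] [475.6 -72.3 294.2]
[ 176.6 -275.4   94.3]
```

Emit:
carry_out:
  delta_pos:
    - [1.96, -3.06, 1]
    - [1.96, -3.06, 1]
    - [1.96, -3.06, 1]
    - [1.96, -3.06, 1]
    - [1.96, -3.06, 1]
    - [1.96, -3.06, 1]
    - [1.96, -3.06, 1]
    - [1.96, -3.06, 1]
  rot:
    - [0, 0, 0]
    - [0, 0, 0]
    - [0, 0, 0]
    - [0, 0, 0]
    - [0, 0, 0]
    - [0, 0, 0]
    - [0, 0, 0]
    - [0, 0, 0]
  claw: [6, 6, 6, 6, 6, 6, 6, 6]

```text
time_s: 2.52
tool_pos: [575.6, 200.7, 213.5]
ee_rot: [[0.976, 0.218, -0.0], [0.218, -0.976, -0.0], [-0.0, 0.0, -1.0]]
wrist_force: [0.5, -0.6, 1.5]
width: 60.2
grasp_force: 0.0
```

Emit:
carry_out:
  delta_pos:
    - [1.96, -2.7, 1.4]
    - [0, 0, 0]
    - [0, 0, 0]
  rot:
    - [0, 0, 0]
    - [0, 0, 0]
    - [0, 0, 0]
  claw: [6, 6, 6]

```text
time_s: 2.77
tool_pos: [588.3, 230.5, 198.8]
ee_rot: [[0.976, 0.22, -0.002], [0.22, -0.976, -0.001], [-0.002, 0.0, -1.0]]
wrist_force: [0.7, -0.6, 0.9]
width: 60.2
grasp_force: 0.0
```

Run:
```python
from h import *
s=arm.state(); print(s['joint_positions'].round(2),s['tool_pos'].round(1)); print(s['ee_rot'].round(3).tolist())
c=eyes.camera_params('wrist'); im=eyes.capture('wrist'); cv2.imwrite('pics/w1.png',im[:,:,::-1])
print(c['origin'].round(1), proj(c,[588,235.5,22]),proj(c,[573.6,306,22]))
for n,lo,hi in (('amb',(5,150,60),(18,255,255)),('vio',(115,100,40),(150,255,255))):
    k,ce,b=blob(im,lo,hi,(0,0,560,420)); print(n,ce,cv2.contourArea(k),rod(c,b,22),b.tolist())
```

```text
[ 19.29  16.78 107.92  -0.    55.41  96.6 ] [588.3 230.5 198.8]
[[0.976, 0.22, -0.002], [0.22, -0.976, -0.001], [-0.002, 0.0, -1.0]]
[652.9 245.1 370.2] [271.59156239 197.67896857] [210.05062519 196.50272753]
amb [127.5  17.5] 1528.0 (array([738.4, 419.8]), np.float64(102.7), np.float64(65.7), np.float64(32.0)) [[95.0, 0.0], [160.0, 0.0], [160.0, 35.0], [95.0, 35.0]]
vio [211.00172424 195.52929688] 2106.5 (array([573.3, 304.7]), np.float64(13.7), np.float64(99.9), np.float64(33.4)) [[193.8379364013672, 154.24481201171875], [223.20689392089844, 152.51724243164062], [228.16551208496094, 236.81378173828125], [198.7965545654297, 238.54135131835938]]
```

View pics/w1.png

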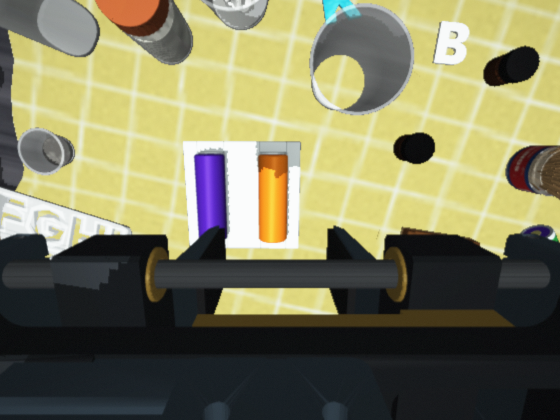

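The wrist view shows the tray with the amber rod at about (273,198) and the violet rod at (211,196). The fingers straddle the amber column and nothing else is close.

Run:
```python
from h import *
s=arm.state(); R=s['ee_rot']
c=eyes.camera_params('wrist'); im=eyes.capture('wrist')
k,ce,b=blob(im,(5,150,60),(22,255,255),(240,130,320,245)); r=rod(c,b,22); print(ce,cv2.contourArea(k),r,b.tolist())
print((R.T@(np.array([*r[0],15.5])-s['tool_pos'])).round(1))
```

```text
[272. 198.] 1892.0 (array([586. , 233.6]), np.float64(13.1), np.float64(102.6), np.float64(31.8)) [[258.0, 155.0], [286.0, 155.0], [286.0, 241.0], [258.0, 241.0]]
[ -1.2  -4.5 184. ]
```

Emit:
carry_out:
  delta_pos:
    - [0, -0.45, 2]
    - [0, 0, 4]
    - [0, 0, 4]
    - [0, 0, 4]
    - [0, 0, 2.3]
    - [0, 0, 1.2]
    - [0, 0, 0.5]
    - [0, 0, 0]
  rot:
    - [0, 0, 0]
    - [0, 0, 0]
    - [0, 0, 0]
    - [0, 0, 0]
    - [0, 0, 0]
    - [0, 0, 0]
    - [0, 0, 0]
    - [0, 0, 0]
  claw: [6, 6, 6, 6, 6, 6, 6, 6]

```text
time_s: 3.53
tool_pos: [588.0, 233.3, 20.3]
ee_rot: [[0.976, 0.216, -0.0], [0.216, -0.976, 0.0], [-0.0, -0.0, -1.0]]
wrist_force: [-0.1, 0.3, -1.7]
width: 59.6
grasp_force: 0.0
```

Emit:
carry_out:
  delta_pos:
    - [0, 0, 0]
    - [0, 0, 0]
    - [0, 0, 0]
  rot:
    - [0, 0, 0]
    - [0, 0, 0]
    - [0, 0, 0]
  claw: [4.5, 3, 3]
  force: 12

```text
time_s: 3.78
tool_pos: [588.7, 234.1, 21.6]
ee_rot: [[0.976, 0.217, 0.002], [0.217, -0.976, 0.001], [0.002, -0.0, -1.0]]
wrist_force: [-0.2, -0.9, -0.1]
width: 42.8
grasp_force: 0.0
```

Emit:
carry_out:
  delta_pos:
    - [0, 0, 0.3]
    - [0, 0, 0.3]
    - [0, 0, 0]
    - [0, 0, 0]
    - [0, 0, 0]
    - [0, 0, 0]
    - [0, 0, 0]
  rot:
    - [0, 0, 0]
    - [0, 0, 0]
    - [0, 0, 0]
    - [0, 0, 0]
    - [0, 0, 0]
    - [0, 0, 0]
    - [0, 0, 0]
  claw: [4.4, 4.4, 4.4, 3, 3, 3, 3]
  force: 12

```text
time_s: 4.37
tool_pos: [587.7, 233.8, 13.9]
ee_rot: [[0.976, 0.217, -0.0], [0.217, -0.976, -0.0], [-0.0, 0.0, -1.0]]
wrist_force: [-0.3, 1.0, -1.0]
width: 33.6
grasp_force: 12.0
```

Emit:
carry_out:
  delta_pos:
    - [0, 0, -0.5]
    - [0, 0, -1.5]
    - [0, 0, -3.5]
    - [0, 0, -4]
    - [0, 0, -4]
    - [0, 0, -2.5]
    - [-0.5, 1.0, 0]
    - [-1, 2, 0]
  rot:
    - [0, 0, 0]
    - [0, 0, 0]
    - [0, 0, 0]
    - [0, 0, 0]
    - [0, 0, 0]
    - [0, 0, 0]
    - [0, 0, 5]
    - [0, 0, 5]
  claw: [3, 3, 3, 3, 3, 3, 3, 3]

```text
time_s: 5.03
tool_pos: [579.4, 203.1, 177.8]
ee_rot: [[0.999, 0.042, 0.005], [0.042, -0.999, 0.002], [0.005, -0.002, -1.0]]
wrist_force: [0.1, 0.2, -1.5]
width: 33.6
grasp_force: 12.0
```

Emit:
carry_out:
  delta_pos:
    - [-1, 3.5, 0]
    - [-1, 3.5, 0]
    - [-1, 3.5, 0]
    - [-0.8, 3.4, 0]
    - [-0.5, 2.5, 0]
    - [-0.3, 1, 0]
    - [0, 0, 0]
    - [0, 0, 0]
  rot:
    - [0, 0, 0]
    - [0, 0, 0]
    - [0, 0, 0]
    - [0, 0, 0]
    - [0, 0, 0]
    - [0, 0, 0]
    - [0, 0, 0]
    - [0, 0, 0]
  claw: [3, 3, 3, 3, 3, 3, 3, 3]

```text
time_s: 5.7
tool_pos: [539.8, 26.1, 174.8]
ee_rot: [[0.999, 0.043, 0.001], [0.043, -0.999, 0.0], [0.001, -0.0, -1.0]]
wrist_force: [0.9, -0.4, -0.7]
width: 33.8
grasp_force: 12.0
```

Run:
```python
from h import *
s=arm.state(); R=s['ee_rot']; print(s['joint_positions'].round(2),s['tool_pos'].round(1),R.round(3).tolist(),s['width'],s['grasp_force'])
c=eyes.camera_params('wrist'); im=eyes.capture('wrist'); cv2.imwrite('pics/w2.png',im[:,:,::-1])
print(proj(c,[528,19,42]),proj(c,[528,37,25]),(R.T@(np.array([528,19,150])-s['tool_pos'])).round(1))
k,ce,b=blob(im,(80,60,40),(100,255,255),(0,0,560,420)); print(rod(c,b,25),b.round().tolist())
```

```text
[3.0000e-01 1.0470e+01 1.1904e+02 1.0000e-02 5.0420e+01 8.7810e+01] [539.8  26.1 174.8] [[0.999, 0.043, 0.001], [0.043, -0.999, 0.0], [0.001, -0.0, -1.0]] 33.77187515971761 11.999520510435104
[282.24696928 218.05865736] [265.47255286 213.52324347] [-12.1   6.6  24.7]
(array([337.2,  46.9]), np.float64(175.2), np.float64(11.8), np.float64(8.3)) [[248.0, 366.0], [249.0, 358.0], [256.0, 359.0], [255.0, 367.0]]
```

View pics/w2.png

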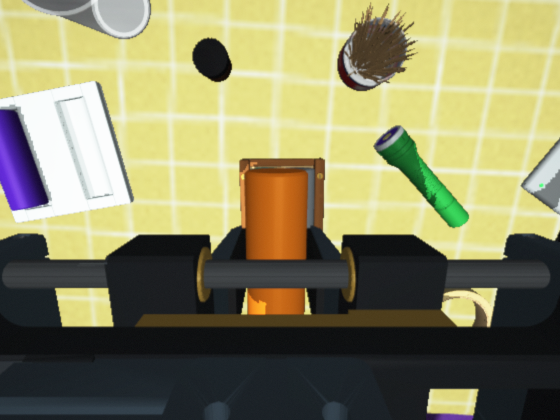

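The amber rod is held in the centre (columns 247–308). The cradle's far end shows at columns 240–325, row about 159. I'll use its edges to refine the centre and yaw.

Run:
```python
from h import *
im=cv2.cvtColor(cv2.imread('pics/w2.png'),cv2.COLOR_BGR2RGB); s=arm.state(); c=eyes.camera_params('wrist')
hsv=cv2.cvtColor(im,cv2.COLOR_RGB2HSV)
for y in (165,190,210,225):
    row=hsv[y,225:345]; print(y,''.join('A' if (h<20 and a>200 and v>170) else 'w' if (h<16 and v<190) else 'c' if 20<h<40 else '.' for h,a,v in row))
for p in ((240,159),(325,159),(239,225),(325,225)): print(p,ray(c,p,23.5).round(1),ray(c,p,17.5).round(1))
print('rod end', ray(c,(277,170),182).round(1), proj(c,[*s['tool_pos'][:2],182]))
t=cv2.cvtColor(cv2.imread('pics/top0.png'),cv2.COLOR_BGR2RGB); ht=cv2.cvtColor(t,cv2.COLOR_RGB2HSV); print(ht[200,280],ht[219,266],ht[219,298]); 
m=cv2.inRange(ht,(17,70,90),(30,255,255)); k=np.zeros_like(m); k[188:252,255:310]=255-m[188:252,255:310]
x=max(cv2.findContours(k,0,2)[0],key=cv2.contourArea); b=cv2.boxPoints(cv2.minAreaRect(x)); print(b.tolist(), rod(eyes.camera_params('top'),b,20))
```

```text
165 cccccccccccccccwwwwwwwwwww..wwwwwwwwwwwwwwwwwwwwwwwwwwwwwwwwwwwwwwwwwwwwwwwwwwwwwwwwwwwwwwwwwwwwwww.cccccccccccccccccccc
190 ccccccccccccccc....wwwwwwwwwwwwAAAAAAAAAAAAAAAAAAAAAAAAAAAAAAAAAAAAAAAAAAAAAAwwwwwww.....wwwwwwwww.ccccccccccccccccccccc
210 cccccccccccccccc....wwwwwwwwwwwwAAAAAAAAAAAAAAAAAAAAAAAAAAAAAAAAAAAAAAAAAAAAwwwwwww......wwwwwwwww.ccccccccccccccccccccc
225 cccccccccccccccc....wwwwwwwwwwwwAAAAAAAAAAAAAAAAAAAAAAAAAAAAAAAAAAAAAAAAAAAAwwwwwww......wwwwwwww.cccccccccccccccccccccc
(240, 159) [585.5  66.4  23.5] [585.1  67.1  17.5]
(325, 159) [589.4 -22.9  23.5] [589.1 -23.8  17.5]
(239, 225) [513.4  66.4  23.5] [511.7  67.1  17.5]
(325, 225) [517.6 -28.8  23.5] [515.9 -29.8  17.5]
rod end [590.4  28.3 182. ] [275.92299228 257.85369835]
[ 13 148  98] [ 13 150 129] [ 21  71 137]
[[255.0, 188.0], [309.0, 188.0], [309.0, 251.0], [255.0, 251.0]] (array([527.5,  18.2]), np.float64(178.7), np.float64(173.1), np.float64(148.6))
```

Emit:
carry_out:
  delta_pos:
    - [-0.6, 0.3, 1]
    - [-0.6, 0.35, 3]
    - [0, 0, 3.5]
    - [0, 0, 2.5]
    - [0, 0, 1]
    - [0, 0, 0.5]
    - [0, 0, 0]
    - [0, 0, 0]
  rot:
    - [0, 0, 0]
    - [0, 0, 0]
    - [0, 0, 0]
    - [0, 0, 0]
    - [0, 0, 0]
    - [0, 0, 0]
    - [0, 0, 0]
    - [0, 0, 0]
  claw: [3, 3, 3, 3, 3, 3, 3, 3]

```text
time_s: 6.42
tool_pos: [528.4, 19.2, 59.8]
ee_rot: [[0.999, 0.045, 0.001], [0.045, -0.999, 0.0], [0.001, 0.0, -1.0]]
wrist_force: [0.0, 0.1, 0.1]
width: 33.5
grasp_force: 12.0
```

Run:
```python
from h import *
for i in range(3):
    s=arm.state(); print(s['tool_pos'].round(1),s['wrist_force'].round(1)); im=eyes.capture('scene')
cv2.imwrite('pics/s2.png',cv2.resize(im[190:250,240:320,::-1],(800,600),interpolation=cv2.INTER_CUBIC))
```

```text
[528.4  19.2  59.8] [0.  0.1 0.1]
[528.8  19.1  60.2] [ 0.9 -1.1 -0.7]
[528.8  19.1  60.3] [-0.2 -0.6 -0.3]
```

View pics/s2.png

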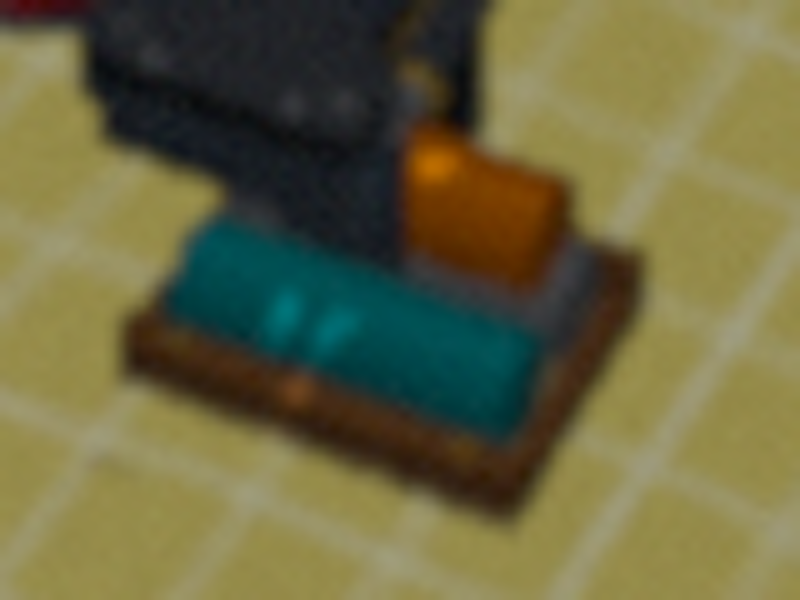

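The amber rod hangs squarely above the groove, just clear of the turquoise and grey rods. I lower it slowly.

Emit:
carry_out:
  delta_pos:
    - [0, 0, 0.4]
    - [0, 0, 0.3]
    - [0, 0, 0.2]
    - [0, 0, 0.1]
    - [0, 0, 0]
    - [0, 0, 0]
  rot:
    - [0, 0, 0]
    - [0, 0, 0]
    - [0, 0, 0]
    - [0, 0, 0]
    - [0, 0, 0]
    - [0, 0, 0]
  claw: [3, 3, 3, 3, 3, 3]

```text
time_s: 7.07
tool_pos: [527.7, 18.9, 48.8]
ee_rot: [[0.999, 0.044, -0.0], [0.044, -0.999, 0.0], [-0.0, -0.0, -1.0]]
wrist_force: [1.2, 0.2, -0.5]
width: 33.7
grasp_force: 12.0
```

Emit:
carry_out:
  delta_pos:
    - [0, 0, 0.1]
    - [0, 0, 0.1]
    - [0, 0, 0]
    - [0, 0, 0]
  rot:
    - [0, 0, 0]
    - [0, 0, 0]
    - [0, 0, 0]
    - [0, 0, 0]
  claw: [3, 3, 3, 3]

```text
time_s: 7.4
tool_pos: [527.8, 18.9, 46.9]
ee_rot: [[0.999, 0.044, -0.0], [0.044, -0.999, 0.0], [-0.0, -0.0, -1.0]]
wrist_force: [0.4, -0.1, -1.4]
width: 33.7
grasp_force: 12.0
```

Emit:
carry_out:
  delta_pos:
    - [0, 0, 0.1]
    - [0, 0, 0]
    - [0, 0, 0]
  rot:
    - [0, 0, 0]
    - [0, 0, 0]
    - [0, 0, 0]
  claw: [3, 3, 3]

```text
time_s: 7.65
tool_pos: [528.0, 18.9, 46.2]
ee_rot: [[0.999, 0.044, 0.0], [0.044, -0.999, -0.0], [0.0, 0.0, -1.0]]
wrist_force: [-2.6, -0.8, 4.5]
width: 33.6
grasp_force: 12.0
```

Emit:
carry_out:
  delta_pos:
    - [0, 0, 0.05]
    - [0, 0, 0.05]
    - [0, 0, 0]
  rot:
    - [0, 0, 0]
    - [0, 0, 0]
    - [0, 0, 0]
  claw: [3, 3, 3]

```text
time_s: 7.9
tool_pos: [528.2, 18.9, 45.6]
ee_rot: [[0.999, 0.044, 0.0], [0.044, -0.999, -0.0], [0.0, 0.0, -1.0]]
wrist_force: [-4.7, -0.7, 15.4]
width: 33.7
grasp_force: 12.0
```

Contact is felt at 15 N. I ease back and release.

Emit:
carry_out:
  delta_pos:
    - [0, 0, -0.08]
    - [0, 0, 0]
    - [0, 0, 0]
    - [0, 0, 0]
    - [0, 0, 0]
    - [0, 0, 0]
    - [0, 0, 0]
    - [0, 0, 0]
  rot:
    - [0, 0, 0]
    - [0, 0, 0]
    - [0, 0, 0]
    - [0, 0, 0]
    - [0, 0, 0]
    - [0, 0, 0]
    - [0, 0, 0]
    - [0, 0, 0]
  claw: [3.3, 3.5, 3.7, 4, 5, 6, 6, 6]

```text
time_s: 8.57
tool_pos: [527.7, 18.9, 45.7]
ee_rot: [[0.999, 0.044, -0.0], [0.044, -0.999, -0.0], [-0.0, -0.0, -1.0]]
wrist_force: [-0.3, 0.0, 0.8]
width: 59.8
grasp_force: 0.0
```

Emit:
carry_out:
  delta_pos:
    - [0, 0, 0]
    - [0, 0, -0.5]
    - [0, 0, -1.5]
    - [0, 0, -3]
    - [0, 0, -4]
    - [0, 0, -4]
    - [0, 0, -3]
    - [0, 0, -2]
  rot:
    - [0, 0, 0]
    - [0, 0, 0]
    - [0, 0, 0]
    - [0, 0, 0]
    - [0, 0, 0]
    - [0, 0, 0]
    - [0, 0, 0]
    - [0, 0, 0]
  claw: [6, 6, 6, 6, 6, 6, 6, 6]

```text
time_s: 9.23
tool_pos: [528.7, 18.9, 229.7]
ee_rot: [[0.999, 0.044, 0.004], [0.044, -0.999, -0.0], [0.004, 0.0, -1.0]]
wrist_force: [0.2, 0.1, -0.4]
width: 60.0
grasp_force: 0.0
```

Run:
```python
from h import *
s=arm.state(); print(s['joint_positions'].round(2),s['tool_pos'].round(1),s['ee_rot'].round(3).tolist())
c=eyes.camera_params('wrist'); im=eyes.capture('wrist'); cv2.imwrite('pics/w3.png',im[:,:,::-1])
k,ce,b=blob(im,(5,150,60),(19,255,255),(230,150,330,238)); r=rod(c,b,54); print(ce,r,b.tolist(),proj(c,[527.7,19.2,54]))
```

```text
[ -0.47   4.91 118.66   0.    56.21  86.99] [528.7  18.9 229.7] [[0.999, 0.044, 0.004], [0.044, -0.999, -0.0], [0.004, 0.0, -1.0]]
[276.  196.5] (array([530.6,  18.8]), np.float64(3.1), np.float64(95.8), np.float64(31.6)) [[262.0, 156.0], [290.0, 156.0], [290.0, 237.0], [262.0, 237.0]] [275.55549308 200.17349131]
```

View pics/w3.png

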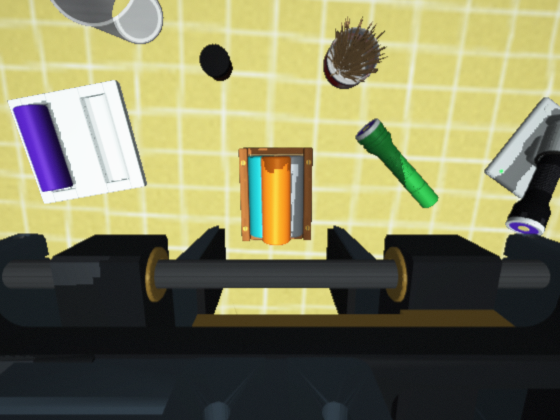

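The amber rod lies squarely in the groove at about (277,200), level with the rods below it, and the violet rod is untouched. Next is the torch, seen at right with its lens at about (527,227). I travel there and turn.

Emit:
carry_out:
  delta_pos:
    - [0.6, 2, 0]
    - [0.6, 4, 0]
    - [0.6, 4, 0]
    - [0.6, 4, 0]
    - [0.6, 4, 0]
    - [0.6, 4, 0]
    - [0.6, 4, 0]
    - [0.6, 4, 0]
  rot:
    - [0, 0, 0]
    - [0, 0, 0]
    - [0, 0, 0]
    - [0, 0, 0]
    - [0, 0, 0]
    - [0, 0, 0]
    - [0, 0, 0]
    - [0, 0, 0]
  claw: [6, 6, 6, 6, 6, 6, 6, 6]

```text
time_s: 9.95
tool_pos: [588.8, -280.7, 225.8]
ee_rot: [[0.999, 0.044, -0.0], [0.044, -0.999, 0.0], [-0.0, -0.0, -1.0]]
wrist_force: [0.5, 0.7, 0.5]
width: 60.1
grasp_force: 0.0
```

Emit:
carry_out:
  delta_pos:
    - [0, 2, 0]
    - [0, 0, 0]
    - [0, 0, 0]
    - [0, 0, 0]
    - [0, 0, 0]
    - [0, 0, 0]
    - [0, 0, 0]
    - [0, 0, 0]
  rot:
    - [0, 0, 0]
    - [0, 0, 7]
    - [0, 0, 7]
    - [0, 0, 7]
    - [0, 0, 7]
    - [0, 0, 6]
    - [0, 7, 0]
    - [0, 7, 0]
  claw: [6, 6, 6, 6, 6, 6, 6, 6]

```text
time_s: 10.62
tool_pos: [590.8, -299.3, 226.2]
ee_rot: [[0.826, -0.523, 0.211], [-0.506, -0.853, -0.129], [0.247, -0.0, -0.969]]
wrist_force: [0.2, -0.3, -0.0]
width: 59.9
grasp_force: 0.0
```

```bash
cat > kin.py <<'E'
import numpy as np
from scipy.optimize import least_squares
from scipy.spatial.transform import Rotation as Ro
S=[([-68.37,21.73,99.39,0,58.93,-1.91],(279.4,-641.5,213.4)),([-11.42,-4.47,120.72,0,63.73,66.01],(475.6,-72.3,294.2)),
([19.29,16.78,107.92,0,55.41,96.6],(588.3,230.5,198.8)),([.3,10.47,119.04,.01,50.42,87.81],(539.8,26.1,174.8)),([-.47,4.91,118.66,0,56.21,86.99],(528.7,18.9,229.7))]
def fk(q,p):
    a1,L2,P,Q,d1,Lt,off=p; q=np.radians(q); th=q[1]+q[2]
    R=Ro.from_euler('z',q[0])*Ro.from_euler('y',th)   # z = forearm
    w=Ro.from_euler('z',q[0]).apply([a1+L2*np.sin(q[1])+P*np.sin(th)+Q*np.cos(th),off,d1+L2*np.cos(q[1])+P*np.cos(th)-Q*np.sin(th)])
    R=R*Ro.from_euler('z',q[3])*Ro.from_euler('y',q[4])*Ro.from_euler('z',q[5])
    return w+R.apply([0,0,Lt]),R.as_matrix()
def fit(S):
    r=least_squares(lambda p:np.hstack([fk(q,p)[0]-t for q,t in S]),[100,450,450,0,400,250,23]); return r.x,np.abs(r.fun).max()
E
python3 - <<'E'
from h import *
from kin import *
s=arm.state(); print(s['joint_positions'].round(2).tolist(),s['tool_pos'].round(1).tolist(),s['ee_rot'].round(3).tolist())
S.append((s['joint_positions'],s['tool_pos'])); p,e=fit(S); print(p.round(1),e); print(fk(s['joint_positions'],p)[1].round(3).tolist())
E
```

```text
[-28.59, 12.2, 111.54, -1.05, 41.96, 93.61] [590.8, -299.3, 226.2] [[0.826, -0.523, 0.211], [-0.506, -0.853, -0.129], [0.247, -0.0, -0.969]]
[1.000e-01 5.509e+02 6.041e+02 4.180e+01 3.184e+02 2.687e+02 2.330e+01] 0.06756451094395288
[[0.523, 0.826, 0.211], [0.853, -0.506, -0.129], [0.0, 0.247, -0.969]]
```

The kinematic fit is good to 0.1 mm. I use it to choose the grasp tilt and final heading.

```bash
cat >> kin.py <<'E'
LO=np.array([-158.9,-42.4,.1,-60.9,17.5,-176.3]);HI=np.array([158.9,125.6,152.3,240.9,164.5,176.3])
S.append(([-28.59,12.2,111.54,-1.05,41.96,93.61],(590.8,-299.3,226.2))); PK,_=fit(S)
def tool(q):
    t,R=fk(q,PK); return t,R@np.array([[0,-1,0],[1,0,0],[0,0,1.]])
def ik(t,R,q0):
    def f(q):
        a,B=tool(q); return np.hstack([(a-t)/100,Ro.from_matrix(R.T@B).as_rotvec()])
    r=least_squares(f,np.clip(q0,LO+1,HI-1),bounds=(LO,HI)); return r.x,np.abs(r.fun).max(),np.min(np.minimum(r.x-LO,HI-r.x))
def pose(h,zang,grip):
    "tool pose: torch heading h deg, tool z at angle zang (deg) in the (h,up) plane; grip point"
    H=np.array([np.cos(np.radians(h)),np.sin(np.radians(h)),0]); U=np.array([0,0,1.])
    a=np.radians(zang); z=H*np.cos(a)+U*np.sin(a); x=H*np.sin(a)-U*np.cos(a); y=np.cross(z,x)
    if abs(zang+90)<1e-9 or True: 
        return np.array(grip)+19*z, np.column_stack([x,y,z])
def final(psi,g,D,h0=148.5,lens=85,T=(527.7,19.2,54)):
    h=h0+psi; H=np.array([np.cos(np.radians(h)),np.sin(np.radians(h)),0]); d=np.radians(D); ax=H*np.cos(d)-np.array([0,0,np.sin(d)])
    return pose(h,-115+g-D,np.array(T)-(lens+62)*ax)
E
python3 - <<'E'
from kin import *
q0=np.array([-28.6,12.2,111.5,-1,42,93.6])
t,R=pose(148.5,-90,(563,-284.5,60)); print(R.round(2).tolist())
for g in (0,10,20,25,35):
    t,R=pose(148.5,-90+g,(563,-284.5,60)); qg,e,m=ik(t,R,q0); print('grasp',g,qg.round(0),round(e,3),round(m,1))
    for D in (40,50,60):
        for psi in (-90,-60,-30,0,30,60,90,120):
            b=None
            for j4 in (0,60,120,-40):
                t,R=final(psi,g,D); q,e,m=ik(t,R,np.array([0,10,110,j4,60,qg[5]]))
                if e<.002 and m>4 and (b is None or abs(q-qg).max()<abs(b[0]-qg).max()): b=(q,m)
            if b: print('  ',D,psi,b[0].round(0),round(b[1],1))
E
```

```text
[[0.85, -0.52, -0.0], [-0.52, -0.85, 0.0], [-0.0, -0.0, -1.0]]
grasp 0 [-29.  30. 110.   0.  40.  93.] 0.0 22.8
   40 0 [   7.   24.  131.  231.   47. -111.] 10.4
   40 30 [ -0.  23. 134. 182.  42. -91.] 18.4
   40 60 [ -8.  24. 132. 133.  47. -71.] 20.0
   40 90 [-12.  26. 127.  95.  59. -61.] 24.9
   40 120 [-13.  29. 121.  68.  74. -60.] 31.3
   50 0 [  10.   26.  134.  228.   61. -105.] 13.4
   50 30 [ -0.  25. 137. 182.  57. -91.] 15.4
   50 60 [-11.  26. 135. 136.  60. -76.] 17.5
   50 90 [-16.  28. 128.  98.  70. -66.] 24.0
   50 120 [-16.  32. 120.  70.  83. -63.] 32.3
   60 0 [  13.   30.  135.  226.   74. -101.] 14.4
   60 30 [  0.  29. 139. 182.  73. -90.] 13.3
   60 60 [-13.  29. 136. 136.  74. -80.] 15.9
   60 90 [-20.  32. 128. 100.  81. -71.] 23.8
   60 120 [-19.  36. 119.  72.  93. -66.] 33.7
grasp 10 [-29.  33. 105.   1.  52.  92.] 0.0 34.7
   40 30 [ -0.  19. 132. 182.  26. -91.] 8.4
   40 60 [ -6.  20. 131. 123.  34. -60.] 16.2
   40 90 [-10.  22. 127.  87.  50. -51.] 25.4
   40 120 [-10.  25. 122.  62.  66. -53.] 30.6
   50 0 [   9.   21.  133.  233.   47. -113.] 
[... 1173 characters left out ...]
2
   50 60 [ -6.  15. 131. 110.  28. -47.] 10.4
   50 90 [-10.  17. 127.  78.  47. -42.] 25.1
   50 120 [-11.  21. 122.  57.  64. -48.] 30.6
   60 30 [ -0.  13. 138. 182.  31. -91.] 13.4
   60 60 [-10.  15. 135. 122.  40. -61.] 16.9
   60 90 [-16.  19. 129.  86.  57. -52.] 23.3
   60 120 [-16.  24. 121.  61.  74. -54.] 31.5
grasp 35 [-29.  43.  92.   1.  80.  92.] 0.0 60.3
   40 90 [ -2.  16. 123.  49.  35.  -9.] 17.8
   40 120 [ -2.  17. 122.  41.  50. -30.] 30.4
   50 90 [ -7.  15. 126.  64.  40. -27.] 23.0
   50 120 [ -8.  18. 122.  49.  58. -40.] 30.4
   60 60 [ -8.  11. 133. 106.  28. -43.] 10.8
   60 90 [-13.  15. 128.  75.  49. -41.] 24.3
   60 120 [-13.  20. 121.  55.  66. -48.] 31.0
```

Choice: grasp square to the torch (25° tilt back), ending with the heading turned +120° and the beam 50° down. I tilt back and look.

Emit:
carry_out:
  delta_pos:
    - [0, 0, 0]
    - [0, 0, 0]
    - [0, 0, 0]
    - [0, 0, 0]
    - [0, 0, 0]
    - [0, 0, 0]
    - [0, 0, 0]
    - [0, 0, 0]
  rot:
    - [0, -6.5, 0]
    - [0, -6.5, 0]
    - [0, -6.5, 0]
    - [0, -6.5, 0]
    - [0, -6.5, 0]
    - [0, -6.5, 0]
    - [0, 0, 0]
    - [0, 0, 0]
  claw: [6, 6, 6, 6, 6, 6, 6, 6]

```text
time_s: 11.28
tool_pos: [590.1, -298.8, 224.4]
ee_rot: [[0.773, -0.522, -0.361], [-0.473, -0.853, 0.221], [-0.423, 0.0, -0.906]]
wrist_force: [-0.6, -0.3, 0.1]
width: 60.4
grasp_force: 0.0
```

Run:
```python
from h import *
s=arm.state(); R=s['ee_rot']; print(s['tool_pos'].round(1),R.round(3).tolist())
c=eyes.camera_params('wrist'); im=eyes.capture('wrist'); cv2.imwrite('pics/w4.png',im[:,:,::-1])
print(c['origin'].round(), 'lens',proj(c,[514,-254,84]),'mouth',proj(c,[585.5,-298.9,48]),'grip',proj(c,[563,-284.5,60]))
```

```text
[ 590.1 -298.8  224.4] [[0.773, -0.522, -0.361], [-0.473, -0.853, 0.221], [-0.423, 0.0, -0.906]]
[ 703. -367.  352.] lens [277.26016177 217.98676756] mouth [278.23972833 135.35808216] grip [277.70712791 163.10202468]
```

View pics/w4.png

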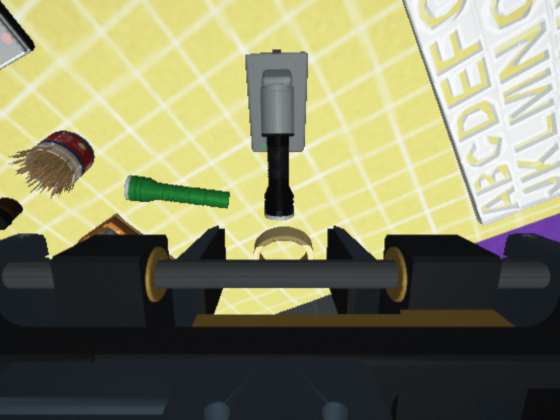

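The torch runs from the mouth at (278,135) to the lens at (280,216), within 2–3 px of the prediction, and the fingers straddle it. I descend along the tool axis.

Emit:
carry_out:
  delta_pos:
    - [2, 0.15, 1]
    - [2.2, 0.15, 3]
    - [0, 0, 4]
    - [0, 0, 4]
    - [0, 0, 3.3]
    - [0, 0, 1.8]
    - [0, 0, 1]
    - [0, 0, 0]
  rot:
    - [0, 0, 0]
    - [0, 0, 0]
    - [0, 0, 0]
    - [0, 0, 0]
    - [0, 0, 0]
    - [0, 0, 0]
    - [0, 0, 0]
    - [0, 0, 0]
  claw: [6, 6, 6, 6, 6, 6, 6, 6]

```text
time_s: 12.0
tool_pos: [554.1, -280.3, 43.2]
ee_rot: [[0.773, -0.522, -0.361], [-0.473, -0.853, 0.221], [-0.423, 0.0, -0.906]]
wrist_force: [0.1, -1.1, 0.1]
width: 60.0
grasp_force: 0.0
```

Emit:
carry_out:
  delta_pos:
    - [0, 0, 0]
    - [0, 0, 0]
  rot:
    - [0, 0, 0]
    - [0, 0, 0]
  claw: [5, 5]
  force: 25

```text
time_s: 12.17
tool_pos: [556.9, -281.9, 45.8]
ee_rot: [[0.774, -0.522, -0.358], [-0.474, -0.853, 0.219], [-0.42, -0.0, -0.908]]
wrist_force: [0.3, 0.1, -0.0]
width: 50.9
grasp_force: 0.0
```

Run:
```python
from h import *
s=arm.state(); R=s['ee_rot']; print(s['tool_pos'].round(1),s['wrist_force'].round(1))
im=eyes.capture('scene'); cv2.imwrite('pics/s4.png',cv2.resize(im[115:185,270:360,::-1],(770,600),interpolation=cv2.INTER_CUBIC))
```

```text
[ 556.9 -281.9   45.8] [ 0.3  0.1 -0. ]
```

View pics/s4.png

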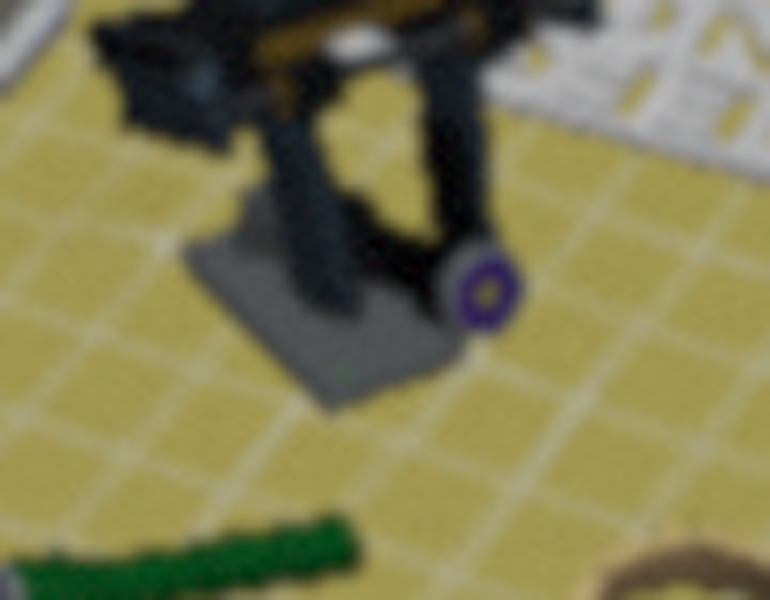

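The fingers stand on either side of the torch body between the cup and the head. I close.

Emit:
carry_out:
  delta_pos:
    - [0, 0, 0.1]
    - [0, 0, 0]
    - [0, 0, 0]
    - [0, 0, 0]
    - [0, 0, 0]
    - [0, 0, 0]
  rot:
    - [0, 0, 0]
    - [0, 0, 0]
    - [0, 0, 0]
    - [0, 0, 0]
    - [0, 0, 0]
    - [0, 0, 0]
  claw: [4, 3, 2, 2, 2, 2]
  force: 30

```text
time_s: 12.72
tool_pos: [555.5, -280.8, 43.2]
ee_rot: [[0.773, -0.522, -0.36], [-0.473, -0.853, 0.221], [-0.422, -0.0, -0.906]]
wrist_force: [0.7, 1.5, 1.3]
width: 23.8
grasp_force: 29.8
```

Run:
```python
from h import *
s=arm.state(); R=s['ee_rot']; print(s['tool_pos'].round(1),s['wrist_force'].round(1),s['width'],s['grasp_force'])
```

```text
[ 555.5 -280.8   43.2] [0.7 1.5 1.3] 23.804593016852355 29.819014370441437
```

Emit:
carry_out:
  delta_pos:
    - [-0.3, 0, 0]
    - [-0.5, 0, 0]
    - [-0.7, 0, 0]
    - [-0.7, 0, 0]
  rot:
    - [0, 0, 0]
    - [0, 0, 0]
    - [0, 0, 0]
    - [0, 0, 0]
  claw: [2, 2, 2, 2]

```text
time_s: 13.05
tool_pos: [537.1, -270.1, 52.4]
ee_rot: [[0.773, -0.522, -0.361], [-0.473, -0.853, 0.221], [-0.424, 0.0, -0.906]]
wrist_force: [0.2, -0.2, -2.2]
width: 23.3
grasp_force: 29.8
```

Emit:
carry_out:
  delta_pos:
    - [-0.7, 0, 0]
    - [-0.8, 0, 0]
    - [-1, 0, 0]
    - [-1.5, 0, 0]
    - [-2, 0, 0]
    - [-2.5, 0, 0]
    - [-2.5, 0, 0]
    - [-2, 0, 0]
  rot:
    - [0, 0, 0]
    - [0, 0, 0]
    - [0, 0, 0]
    - [0, 0, 0]
    - [0, 0, 0]
    - [0, 0, 0]
    - [0, 0, 0]
    - [0, 0, 0]
  claw: [2, 2, 2, 2, 2, 2, 2, 2]

```text
time_s: 13.72
tool_pos: [435.7, -207.9, 108.0]
ee_rot: [[0.773, -0.522, -0.361], [-0.473, -0.853, 0.221], [-0.423, 0.0, -0.906]]
wrist_force: [0.1, 0.0, -0.8]
width: 23.6
grasp_force: 29.8
```

Run:
```python
from h import *
from kin import *
s=arm.state(); R=s['ee_rot']; print(s['tool_pos'].round(1),s['joint_positions'].round(1),s['width'],s['grasp_force'],s['wrist_force'].round(1))
# path plan: raise, geodesic turn in place, then straight move
for D in (50,60):
  for psi in (120,100,90):
    tf,Rf=final(psi,25,D); v=Ro.from_matrix(R.T@Rf).as_rotvec(degrees=True); n=np.linalg.norm(v)
    for mid in ([540,-200,320],[560,-150,330]):
        q=s['joint_positions'];ok=[];J=[]
        N=20
        for i in range(1,N+1):
            q,e,m=ik(np.array(mid),R@Ro.from_rotvec(v*i/N,degrees=True).as_matrix(),q); ok.append((round(e,3),round(m)));J.append(q)
        q2,e,m=ik(tf,Rf,q); print(D,psi,mid,v.round(1),'worst',max(o[0] for o in ok),min(o[1] for o in ok),'step',np.abs(np.diff(J,axis=0)).max(0).round(),'end',q2.round(),round(e,3),tf.round(1))
```

```text
[ 435.7 -207.9  108. ] [-28.9  23.2 114.2   1.2  67.6  91.9] 23.58745687231409 29.815547168254852 [ 0.1  0.  -0.8]
50 120 [540, -200, 320] [  27.2   44.2 -122.7] worst 0.0 46 step [1. 1. 1. 2. 2. 8.] end [-11.  21. 122.  57.  64. -48.] 0.0 [530.6 128.2 154.4]
50 120 [560, -150, 330] [  27.2   44.2 -122.7] worst 0.0 46 step [1. 1. 1. 2. 2. 8.] end [-11.  21. 122.  57.  64. -48.] 0.0 [530.6 128.2 154.4]
50 100 [540, -200, 320] [  22.8   54.  -103.2] worst 0.0 41 step [1. 1. 1. 3. 3. 7.] end [-11.  19. 125.  71.  53. -44.] 0.0 [567.7 120.7 154.4]
50 100 [560, -150, 330] [  22.8   54.  -103.2] worst 0.0 40 step [1. 1. 1. 3. 3. 8.] end [-11.  19. 125.  71.  53. -44.] 0.0 [567.7 120.7 154.4]
50 90 [540, -200, 320] [ 20.6  58.1 -93.2] worst 0.0 38 step [1. 1. 1. 3. 3. 7.] end [-10.  17. 127.  78.  47. -42.] 0.0 [584.7 112.2 154.4]
50 90 [560, -150, 330] [ 20.6  58.1 -93.2] worst 0.0 37 step [1. 1. 1. 3. 3. 8.] end [-10.  17. 127.  78.  47. -42.] 0.0 [584.7 112.2 154.4]
60 120 [540, -200, 320] [  38.3   49.7 -121.5] worst 0.0 46 step [1. 2. 1. 3. 3. 8.] end [-16.  24. 121.  61.  74. -54.] 0.0 [530.1 109.1 171.8]
60 120 [560, -150, 330] [  38.3   49.7 -121.5] worst 0.0 45 step [1. 2. 1. 3. 3. 8.] end [-16.  24. 121.  61.  74. -54.] 0.0 [530.1 109.1 171.8]
60 100 [540, -200, 320] [  32.3   60.9 -102.4] worst 0.0 40 step [1. 2. 1. 3. 3. 8.] end [-16.  20. 126.  77.  62. -52.] 0.0 [560.7 102.9 171.8]
60 100 [560, -150, 330] [  32.3   60.9 -102.4] worst 0.0 39 step [1. 2. 1. 4. 3. 8.] end [-16.  20. 126.  77.  62. -52.] 0.0 [560.7 102.9 171.8]
60 90 [540, -200, 320] [ 29.2  65.6 -92.6] worst 0.0 37 step [1. 2. 2. 4. 3. 8.] end [-16.  19. 129.  86.  57. -52.] 0.0 [574.7  95.9 171.8]
60 90 [560, -150, 330] [ 29.2  65.6 -92.6] worst 0.0 35 step [1. 2. 2. 4. 3. 8.] end [-16.  19. 129.  86.  57. -52.] 0.0 [574.7  95.9 171.8]
```

The torch is out and held. I raise it, then turn in place with a constant tool-frame rotation.

Emit:
carry_out:
  delta_pos:
    - [-0.2, -0.5, -2]
    - [-0.2, -1, -3.8]
    - [-0.2, -1, -3.8]
    - [-0.2, -1, -3.8]
    - [-0.2, -1, -3.8]
    - [-0.2, -1, -3.8]
    - [-0.1, -0.6, -1.8]
    - [0, 0, 0]
  rot:
    - [0, 0, 0]
    - [0, 0, 0]
    - [0, 0, 0]
    - [0, 0, 0]
    - [0, 0, 0]
    - [0, 0, 0]
    - [0, 0, 0]
    - [0, 0, 0]
  claw: [2, 2, 2, 2, 2, 2, 2, 2]

```text
time_s: 14.38
tool_pos: [543.8, -201.2, 323.8]
ee_rot: [[0.776, -0.521, -0.355], [-0.474, -0.853, 0.218], [-0.417, -0.001, -0.909]]
wrist_force: [0.3, -0.5, -1.6]
width: 23.4
grasp_force: 29.8
```

Emit:
carry_out:
  delta_pos:
    - [0, 0, 0]
    - [0, 0, 0]
    - [0, 0, 0]
    - [0, 0, 0]
    - [0, 0, 0]
    - [0, 0, 0]
    - [0, 0, 0]
  rot:
    - [1.36, 2.21, -6.13]
    - [1.36, 2.21, -6.13]
    - [1.36, 2.21, -6.13]
    - [1.36, 2.21, -6.13]
    - [1.36, 2.21, -6.13]
    - [1.36, 2.21, -6.13]
    - [1.36, 2.21, -6.13]
  claw: [2, 2, 2, 2, 2, 2, 2]

```text
time_s: 14.97
tool_pos: [540.3, -200.6, 318.3]
ee_rot: [[0.987, 0.142, -0.074], [0.159, -0.929, 0.333], [-0.022, -0.341, -0.94]]
wrist_force: [-0.0, 0.2, -1.2]
width: 23.3
grasp_force: 29.8
```

Emit:
carry_out:
  delta_pos:
    - [0, 0, 0]
    - [0, 0, 0]
    - [0, 0, 0]
    - [0, 0, 0]
    - [0, 0, 0]
    - [0, 0, 0]
    - [0, 0, 0]
  rot:
    - [1.36, 2.21, -6.13]
    - [1.36, 2.21, -6.13]
    - [1.36, 2.21, -6.13]
    - [1.36, 2.21, -6.13]
    - [1.36, 2.21, -6.13]
    - [1.36, 2.21, -6.13]
    - [1.36, 2.21, -6.13]
  claw: [2, 2, 2, 2, 2, 2, 2]

```text
time_s: 15.55
tool_pos: [540.2, -200.6, 318.3]
ee_rot: [[0.621, 0.78, 0.075], [0.613, -0.543, 0.574], [0.488, -0.311, -0.816]]
wrist_force: [0.2, 0.1, -1.6]
width: 23.5
grasp_force: 29.8
```

Emit:
carry_out:
  delta_pos:
    - [0, 0, 0]
    - [0, 0, 0]
    - [0, 0, 0]
    - [0, 0, 0]
    - [0, 0, 0]
    - [0, 0, 0]
    - [0, 0, 0]
    - [0, 0, 0]
  rot:
    - [1.36, 2.21, -6.13]
    - [1.36, 2.21, -6.13]
    - [1.36, 2.21, -6.13]
    - [1.36, 2.21, -6.13]
    - [1.36, 2.21, -6.13]
    - [1.36, 2.21, -6.13]
    - [0, 0, 0]
    - [0, 0, 0]
  claw: [2, 2, 2, 2, 2, 2, 2, 2]

```text
time_s: 16.22
tool_pos: [540.9, -200.8, 318.1]
ee_rot: [[0.024, 1.0, 0.02], [0.643, -0.031, 0.766], [0.766, -0.005, -0.643]]
wrist_force: [0.4, 0.8, -1.2]
width: 23.5
grasp_force: 29.8
```

Run:
```python
from h import *
from kin import *
s=arm.state(); R=s['ee_rot']; print(s['tool_pos'].round(1),s['joint_positions'].round(1),R.round(3).tolist(),s['width'],s['grasp_force'])
tf,Rf=final(120,25,50); print(tf.round(1),Rf.round(3).tolist())
print('to final',(R.T@(tf-s['tool_pos'])).round(1),'rot',Ro.from_matrix(R.T@Rf).as_rotvec(degrees=True).round(1), 'via +100up',(R.T@(tf+[0,0,100]-s['tool_pos'])).round(1),(R.T@[0,0,-100]).round(1))
```

```text
[ 540.9 -200.8  318.1] [-39.2  18.8 102.5  37.4  93.8 -46.9] [[0.024, 1.0, 0.02], [0.643, -0.031, 0.766], [0.766, -0.005, -0.643]] 23.527661248752686 29.815557897090912
[530.6 128.2 154.4] [[0.017, 1.0, 0.02], [0.643, -0.026, 0.766], [0.766, 0.0, -0.643]]
to final [ 85.8 -19.6 357. ] rot [ 0.   0.  -0.4] via +100up [162.4 -20.1 292.7] [-76.6   0.5  64.3]
```

Orientation is as planned. I travel to 100 mm above the final pose and check the torch's pose in the hand there.

Emit:
carry_out:
  delta_pos:
    - [1, -0.1, 1.6]
    - [1.8, -0.22, 3.25]
    - [1.8, -0.22, 3.25]
    - [1.8, -0.22, 3.25]
    - [1.8, -0.22, 3.25]
    - [1.8, -0.22, 3.25]
    - [1.8, -0.22, 3.25]
    - [1.8, -0.22, 3.25]
  rot:
    - [0, 0, 0]
    - [0, 0, 0]
    - [0, 0, 0]
    - [0, 0, 0]
    - [0, 0, 0]
    - [0, 0, 0]
    - [0, 0, 0]
    - [0, 0, 0]
  claw: [2, 2, 2, 2, 2, 2, 2, 2]

```text
time_s: 16.88
tool_pos: [531.8, 74.9, 266.8]
ee_rot: [[0.023, 1.0, 0.022], [0.644, -0.031, 0.764], [0.765, -0.003, -0.644]]
wrist_force: [0.7, 0.1, -1.7]
width: 23.4
grasp_force: 29.8
```

Emit:
carry_out:
  delta_pos:
    - [1.8, -0.22, 3.25]
    - [0.8, -0.1, 1.6]
    - [0, 0, 0]
    - [0, 0, 0]
    - [0, 0, 0]
  rot:
    - [0, 0, 0]
    - [0, 0, 0]
    - [0, 0, 0]
    - [0, 0, 0]
    - [0, 0, 0]
  claw: [2, 2, 2, 2, 2]

```text
time_s: 17.3
tool_pos: [531.0, 126.7, 256.0]
ee_rot: [[0.02, 1.0, 0.021], [0.643, -0.029, 0.765], [0.765, -0.001, -0.644]]
wrist_force: [0.1, -0.7, -2.1]
width: 23.5
grasp_force: 29.8
```

Run:
```python
from h import *
from kin import *
s=arm.state(); R=s['ee_rot']; t=s['tool_pos']; print(t.round(1),s['joint_positions'].round(1),s['width'],s['grasp_force'])
ax=-R[:,0]; lens=t-19*R[:,2]+62*ax; print('lens pred',lens.round(1))
tf,Rf=final(120,25,50); print('to final',(R.T@(tf-t)).round(1))
a=eyes.capture('top'); b=eyes.capture('scene'); ca=eyes.camera_params('top'); cb=eyes.camera_params('scene')
pa=proj(ca,lens).round(); pb=proj(cb,lens).round(); print(pa,pb)
cut=lambda im,p:cv2.resize(im[int(max(p[1]-50,0)):int(max(p[1]-50,0))+100,int(p[0]-50):int(p[0]+50),::-1],(400,400),interpolation=cv2.INTER_CUBIC)
cv2.imwrite('pics/t5.png',np.hstack([cut(a,pa),cut(b,pb)]))
```

```text
[531.  126.7 256. ] [-11.1  10.9 120.4  53.1  70.7 -38.2] 23.451958999542164 29.81597274541855
lens pred [529.3  72.3 220.8]
to final [-76.8  -0.3  66.5]
[258. 209.] [267. 177.]
```

View pics/t5.png

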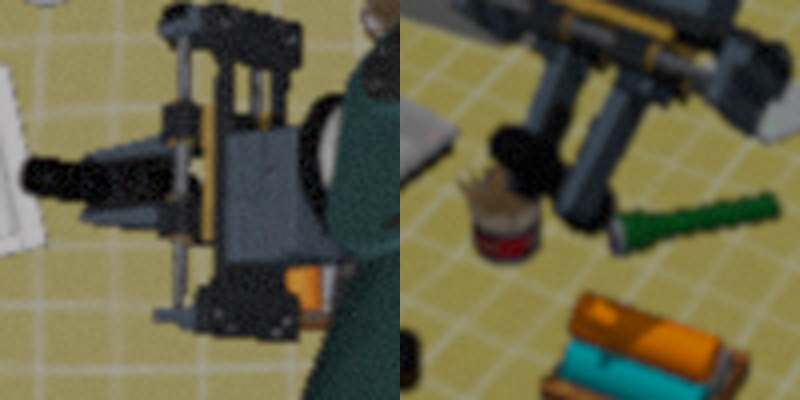

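Left (top view): the torch body passes between the fingers with its tail at about (30,178). Right (scene view): tail at about (530,155), head at about (590,205), and the stack undisturbed. I compare the tail with the prediction.

Run:
```python
from h import *
from kin import *
s=arm.state(); R=s['ee_rot']; t=s['tool_pos']; ax=-R[:,0]; g=t-19*R[:,2]
ca=eyes.camera_params('top'); cb=eyes.camera_params('scene')
print('tail pred',(g-70*ax).round(1),proj(ca,g-70*ax),proj(cb,g-70*ax)); print('tri',tri(ca,(217,203.5),cb,(249.5,165.7)))
b=eyes.capture('scene'); k,ce,bx=blob(b,(5,150,60),(20,255,255),(245,180,320,235)); print('amber',ce,rod(cb,bx,54),proj(cb,[527.7,19.2,54]))
```

```text
tail pred [532.3 156.7 321.9] [216.34645113 201.69951156] [243.40756562 163.73262327]
tri [524.9 153.9 318.9]
amber [277.93792725 210.29560852] (array([531.9,  15.1]), np.float64(2.7), np.float64(107.7), np.float64(44.2)) [278.33085478 211.66582066]
```

Emit:
carry_out:
  delta_pos:
    - [-1, 0, 0.85]
    - [-1.5, 0, 1.3]
    - [-1.8, 0, 1.55]
    - [-1.5, 0, 1.3]
    - [-1, 0, 0.9]
    - [-0.5, 0, 0.45]
    - [0, 0, 0]
    - [0, 0, 0]
  rot:
    - [0, 0, 0]
    - [0, 0, 0]
    - [0, 0, 0]
    - [0, 0, 0]
    - [0, 0, 0]
    - [0, 0, 0]
    - [0, 0, 0]
    - [0, 0, 0]
  claw: [2, 2, 2, 2, 2, 2, 2, 2]

```text
time_s: 18.12
tool_pos: [531.3, 128.6, 159.2]
ee_rot: [[0.019, 1.0, 0.021], [0.643, -0.028, 0.766], [0.766, -0.001, -0.643]]
wrist_force: [0.2, 0.3, -0.7]
width: 23.6
grasp_force: 29.8
```

Run:
```python
from h import *
from kin import *
s=arm.state(); R=s['ee_rot']; t=s['tool_pos']; ax=-R[:,0]; g=t-19*R[:,2]; T=np.array([527.7,19.2,54]); d=T-g
print(t.round(1),'along',(d@ax-62).round(1),'off',(d-ax*(d@ax)).round(1),s['grasp_force'],s['wrist_force'].round(1))
cb=eyes.camera_params('scene'); b=eyes.capture('scene'); k,ce,bx=blob(b,(5,150,60),(20,255,255),(245,180,320,245)); print('amber',ce,rod(cb,bx,54))
for n,roi in (('scene',None),):
    m=cv2.inRange(cv2.cvtColor(b,cv2.COLOR_RGB2HSV),(110,80,60),(150,255,255)); print('violet px on stack', m[195:240,250:310].sum()//255)
```

```text
[531.3 128.6 159.2] along 89.0 off [-0.4  2.1 -1.7] 29.816207885742188 [ 0.2  0.3 -0.7]
amber [282.06201172 212.20436096] (array([518.6,  15.8]), np.float64(2.7), np.float64(81.3), np.float64(41.5))
violet px on stack 0
```

The rod's shorter silhouette is the torch head occluding it, as the sightline geometry predicts. I close in 8 mm along the beam, settle and hand in.

Emit:
carry_out:
  delta_pos:
    - [-0.3, 0, 0.1]
    - [-0.3, 0, 0.1]
    - [-0.1, 0, 0]
    - [0, 0, 0]
    - [0, 0, 0]
    - [0, 0, 0]
    - [0, 0, 0]
    - [0, 0, 0]
  rot:
    - [0, 0, 0]
    - [0, 0, 0]
    - [0, 0, 0]
    - [0, 0, 0]
    - [0, 0, 0]
    - [0, 0, 0]
    - [0, 0, 0]
    - [0, 0, 0]
  claw: [2, 2, 2, 2, 2, 2, 2, 2]

```text
time_s: 18.83
tool_pos: [531.0, 125.8, 152.5]
ee_rot: [[0.018, 1.0, 0.021], [0.643, -0.028, 0.766], [0.766, -0.001, -0.643]]
wrist_force: [-0.3, -0.5, -1.4]
width: 23.6
grasp_force: 29.8
```

Run:
```python
from h import *
s=arm.state(); R=s['ee_rot']; t=s['tool_pos']; ax=-R[:,0]; g=t-19*R[:,2]; d=np.array([527.7,19.2,54])-g
print((d@ax-62).round(1),(d-ax*(d@ax)).round(1),s['joint_velocities'].round(2),s['wrist_force'].round(1))
print(arm.hand_in())
```

```text
82.0 [-0.3  0.5 -0.4] [-0.01 -0.02 -0.02  0.08 -0.18 -0.06] [-0.3 -0.5 -1.4]
the job is handed in; nothing more can be done
None
```

I handed the job in at about 19 s; the simulator gave no verdict. By my measurements, the amber rod lies in the groove and the torch is held still, pointing 50° down at its middle with the lens about 82 mm away.

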